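Latch the watch-parts cleaner and switch it on under its guard

ROBOT

A 6-joint arm with a two-finger parallel gripper is mounted at the origin on the work surface. World frame = base frame: x ahead of the robot, y to its left, z up, the work surface at z = 0. Lengths are in m, angles in rad, forces in N, time in s.
With the tool pointing down it reaches from about 0.325 to 0.775 m from the base axis. Payload 5.5 kg.
Tool frame: the origin (TCP) lies between the finger pads; the fingertips stand 8 mm ahead of it and the grasp point (between the pads) lies 11 mm behind it (tcp_to_tips is the distance from the TCP to the fingertips, in m); z points along the fingers, y is the line along which they close (so a half turn about z gives the same grasp; the last joint's range is limited). The gripper opens to 88 mm and grips with 3 to 60 N. Pads are 20 mm wide; open, the fingers measure 115 mm over their backs; the gripper's body (75 mm by 178 mm) begins 61 mm behind the grasp point.
Start: joints at [1.285, 0.091, 1.231, -0, 1.82, -0.057], TCP at [0.136, 0.584, 0.231] pointing down, gripper open.
Joint ranges: [-2.87, 2.87], [-0.86, 2.18], [0.17, 2.46], [-1.51, 4.65], [0.06, 2.69], [-2.65, 2.65]. Speed limits (rad/s): [2.57, 2.57, 3.01, 3.14, 3.14, 3.14].

INTERFACE

Orientations are given as a unit quaternion [w, x, y, z].
In Python, from bench import * gives the robot as it stands. Calls block until the motion is done:
- move_to(position, orientation): joint-space move of the TCP to a pose.
- move_l(position, speed=0.15, orientation=None): straight line of the TCP; orientation=None keeps the orientation; speed is the mean speed in m/s.
- movej(angles): joint-space move.
- gripper_open() and close(): open the fingers fully, or close them until they stop; the grip force is fixed at half the most.
- hold(seconds).
- inverse_kinematics(position, orientation): joint angles nearest the present ones, or None.
- state(): the state.
- get_image(name): name is "scene" or "top" or "wrist"; returns a dict with "frame" (384x512x3 uint8, blue, green, red), "depth" (384x512 float32, m along the optical axis (not along the pixel's ray), 0 where there is no reading), "camera_matrix" (3x3 intrinsics, pixels), "view" (4x4, takes a point from world to camera coordinates). Camera axes: x right, y up, looking along -z (the intrinsics and any distortion apply to the point x, -y, -z); pixel columns grow to the right and rows downward; lengths in m; the calibration is good to about 2 mm. A picture is of the moment at which its call begins.
A pose or a line that the arm cannot do raises IKError and nothing moves.
- job_done(): hands the job in; it is judged then, once.
The state is a dict: "time": time; "joint_pos": joint angles; "dq": joint speeds; "joint_torque": joint torques, N m; "ee_pos": TCP position; "ee_rot": TCP orientation; "ft_force": force on the tool from outside, world axes, zero at the start; "moment": the same for the moment, N m; "finger_gap": finger opening in m; "finger_force": force on a finger pad.
Only numpy, scipy, OpenCV 4.12 (cv2) and the standard library are available. Lean on these libraries where they do the work, as an engineer would, in place of code of your own. Each camera call takes 0.05 s, during which the arm holds its last target. There are 200 camera calls.

TASK

Get the watch-parts cleaner running: first lift the latch bar, slide the cover fully shut and let the bar drop into the keeper's notch. Then swing the wider of the two hinged guards on the grey control box right up, flip the toggle beneath it fully over towards the guard's hinge, and lower that guard fully again. Leave the narrow guard shut and the things lying about on the bench where they are.

Things in the scene. Friction and masses are not known exactly. Their poses are not given: they have to be found in the camera images.
- machine: The cleaner: blue metal cabinet 200 (x) x 250 (y) x 80 mm high, fixed, in the left or right half of the bench, turned up to 29 degrees. Origin: centre of its underside; +x points away from its vented front face, +y to the left seen from that front, z up. On its flat deck (z = 80 mm) a round chamber at x = 25, y = 50 mm, and two rails along y, 8 mm high, at x = -34 and 84 mm.
- cover (a joint): Slide of the aluminium cover, a plate 110 x 110 x 10 mm on the deck. 0 = fully shut over the chamber, against its stop; grows to 0.082 m as it slides along the machine's -y. Drags with about 2 N; stays where left. It carries the latch bar, so the bar moves with it.
- bar (a joint): Swing of the steel latch bar, rad: 0 = down (level), grows as its front end rises, to 1.0; falls back by its weight (0.12 kg). 142 mm long, 14 mm wide, lying along the machine's x; pivot axis along the machine's y, 95 mm behind (+x) the knob, at machine z = 106 mm. Its nose, 130 mm in front of the pivot, hangs 20 mm below the bar's middle line.
- bar_knob (a point): Centre of the upright steel knob on the latch bar, the place to pinch: a cylinder 18 mm in diameter, 26 mm high (this point at mid-height, 25 mm above the bar's middle line, 131 mm above the bench when the bar is down). Clear on both sides along the machine's y. Its axes are the bar's, parallel to the machine's when the bar is down.
- keeper_notch (a point): Middle of the notch of the keeper, a fixed steel fork on the deck's front strip, at the top of its horn (machine x -65, y 50, z 100 mm). Notch 16 mm wide along y, nose 10 mm. The horn, 12 mm thick, on the notch's -y side, blocks the lowered nose, which must rise 17 mm (bar 0.14 rad, better 0.25) to pass. The prong beyond is 14 mm taller. With the cover shut the nose is over the notch.
- control_box: Grey metal box with a bare aluminium top, 200 (x) x 220 (y) x 60 mm high, fixed. Origin: centre of its underside; +x away from its front face, +y to the left seen from the front. On its top two hinged black plastic guard flaps, side by side: the wide one (46 mm) centred at y = 50 mm, the narrow one (26 mm) at y = -55 mm. It stands in the other half of the bench, turned up to 29 degrees.
- wide_guard (a joint): Wide guard flap, rad: 0 = shut (level), grows as its front edge lifts up and back over the hinge, to 2.0. Stiff hinge: it stays where it is left (about 0.7 N at its front edge). Flat flap 78 mm long from the hinge, 46 mm wide, 4 mm thick, with rims 10 mm deep on its underside.
- wide_guard_hinge (a point): Middle of the wide guard's hinge axis, which runs along the control box's y, 96 mm above the bench, at box x = 50, y = 50 mm. Axes parallel to the control box's.
- wide_guard_tab (a point): Centre of the finger tab on top of the wide guard: a block 16 mm (along the flap) x 12 mm (along the hinge) x 24 mm high. In the flap's own frame it is 62 mm in front of the hinge axis (-x) and 16 mm above it; when shut it is 112 mm above the bench. Its axes turn with the flap.
- toggle (a joint): Toggle lever under the wide guard, rad: 0 = off, leaning 24 degrees away from the hinge (to the box's front, -x); 0.84 = on, leaning as much towards the hinge (+x). Stays where left; takes about 2 N. Pivot at box x = 2, y = 50, z = 61 mm.
- toggle_tip (a point): Centre of the round tip (10 mm in diameter) of the toggle lever, 24 mm from its pivot, about 83 mm above the bench. Low side rims 12 mm high and 40 mm apart stand on the box left and right of the lever.
- narrow_guard (a joint): The narrow guard flap, built like the wide one but 26 mm wide; 0 = shut. To be left alone.
- fluid_bottle: Loose amber bottle, 52 mm in diameter, 140 mm high, standing between the machine and the box. Origin: centre of its underside.
- parts_dish: Loose steel dish, 80 mm wide, 22 mm high. Origin: centre of its underside.
- loupe: Loose black eyeglass, 32 mm wide, 30 mm high, standing on the control box between the two guards. Origin: centre of its underside.
- pin_jar: Loose glass jar, 30 mm wide, 40 mm high, standing on the machine's front right corner. Origin: centre of its underside.
- bench_driver: Loose screwdriver, 140 mm long, lying on the bench. Its x runs along it.
- bench_brush: Loose brush, 150 mm long, lying on the bench. Its x runs along it.
- brass_weight: Loose brass weight, 44 mm wide, 50 mm high, behind. Origin: centre of its underside.

How it is judged:
On the way, in this order (a step that is already met when the one before it is completed fails the run):
1. the cover is shut and the latch bar is down in the keeper's notch (value of joint cover below 0.006 m and value of joint bar below 0.06 rad), for 0.2 s.
2. the wide guard is lifted, with the toggle still off (all of step 1 and value of joint wide_guard above 1.1 rad and value of joint toggle below 0.3 rad), for 0.1 s.
3. the toggle is flipped on with the guard up (all of step 1 and value of joint wide_guard above 0.9 rad and value of joint toggle above 0.6 rad), for 0.1 s.
4. the wide guard is lowered again over the toggle (value of joint wide_guard below 0.08 rad and value of joint toggle above 0.6 rad), for 0.2 s.
At the end, for the whole second after the job is handed in: The cover is within 6 mm of shut with the latch bar down in the notch (within 0.06 rad), the toggle is on (beyond 0.6 of its 0.84 rad), and both guards are shut (within 0.08 rad) (all of step 1 and all of step 4 and value of joint narrow_guard below 0.08 rad); the robot touches nothing.
It fails at once if the toggle is switched on while the cover is not latched (value of joint toggle above 0.5 rad and not (value of joint cover below 0.008 m and value of joint bar below 0.12 rad)).
It fails at once if the narrow guard is lifted (value of joint narrow_guard above 0.3 rad).
It fails at once if a loose thing is pushed more than 30 mm or knocked over (distance of any of fluid_bottle, parts_dish, loupe, pin_jar, bench_driver, bench_brush, brass_weight from where it was at the start of the episode above 0.03 m or angle between any of fluid_bottle, parts_dish, loupe, pin_jar, brass_weight's own z axis and vertical above 0.6 rad).
It also fails if it takes over 72 s, if anything falls off the work surface, if the arm or the gripper's body presses on something with over 40 N, if the wrist force passes 120 N, or if a joint passes its speed limit or range.

## Working session

There is one attempt and no reset: what is moved stays moved. The work goes in short steps, each a Python script; the robot and the scene stay as the last script left them, time stands still between calls to the robot, and variables do not carry over. Pictures are saved under pics/ and viewed, at most 10 in all, crops included, and the job is handed in when it is done.

```bash
mkdir -p pics; ls; python3 - <<'E'
from bench import *
import cv2,numpy as np,pickle
d={n:get_image(n) for n in("scene","top")}
pickle.dump(d,open("d0.pkl","wb"))
for n in d: cv2.imwrite(f"pics/{n}0.png",cv2.resize(d[n]["frame"],(800,600),interpolation=cv2.INTER_CUBIC))
for n in d: print(d[n]["camera_matrix"],d[n]["view"])
print(state())
E
```

```text
pics
[[484.32919987   0.         253.50990768]
 [  0.         484.32919987 191.64058546]
 [  0.           0.           1.        ]] [[ 0.46019814  0.88781177  0.00281639 -0.26692099]
 [-0.61282838  0.31536171  0.72456081  0.27578925]
 [ 0.64238543 -0.33516751  0.68920512 -1.78637593]
 [ 0.          0.          0.          1.        ]]
[[381.12059203   0.         254.63234154]
 [  0.         381.12059203 188.24425074]
 [  0.           0.           1.        ]] [[ 0.02345595 -0.99971132  0.00520488  0.00391833]
 [ 0.9869549   0.0239855   0.15920025 -0.5740068 ]
 [-0.15927913  0.00140279  0.98723259 -1.14838686]
 [ 0.          0.          0.          1.        ]]
{'time': 0.1, 'joint_pos': array([ 1.28531663e+00,  9.17733316e-02,  1.23177912e+00,  2.82693136e-06,
        1.81980507e+00, -5.66897673e-02]), 'dq': array([ 8.24826793e-06, -2.31768055e-03, -1.93675789e-03,  4.80632089e-04,
        8.78293250e-04, -7.31716648e-04]), 'joint_torque': array([ 1.42600609e-03, -4.47858524e+01, -4.07571101e+01,  6.99197059e-02,
        2.84707878e-02, -1.09023690e-04]), 'ee_pos': array([0.13600096, 0.58411612, 0.22961836]), 'ee_rot': array([-1.51585754e-04,  1.14145241e-01,  9.93463681e-01, -8.69317800e-04]), 'ft_force': array([ 0.28134055,  0.24605974, -0.51169696]), 'moment': array([0.02287967, 0.01990251, 0.02085481]), 'finger_force': 0.0, 'finger_gap': 0.08793845285948679}
```

View pics/top0.png

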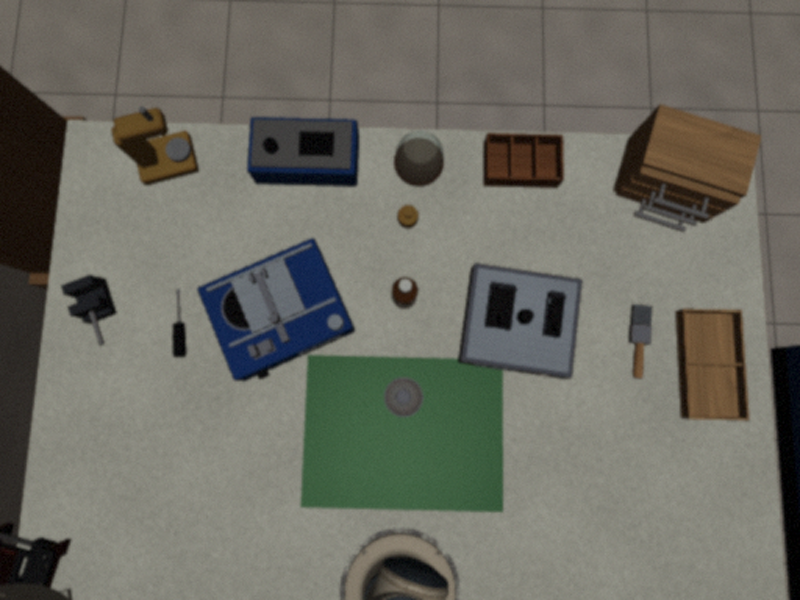

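View pics/scene0.png

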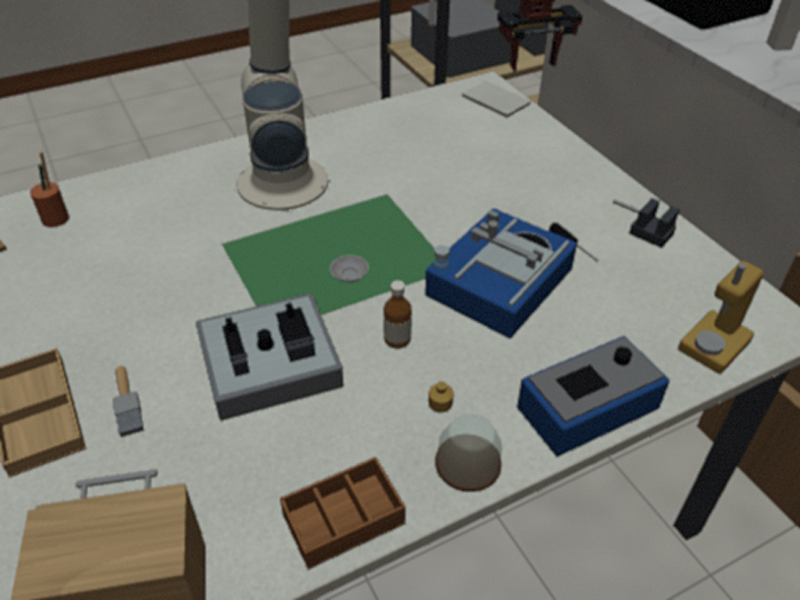

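The top view shows the machine on the left (deck corners 198,290 / 313,240 / 353,328 / 237,380), its bar at about (268,290) and the jar at (335,322). The box is on the right (475,264 / 581,277 / 571,377 / 460,362), with the wide guard at (500,307), narrow guard at (553,313) and loupe at (525,316). The cover is open and both guards are shut.

```bash
cat > h.py <<'E'
import numpy as np,cv2
def cloud(d):
    K=d["camera_matrix"];z=d["depth"];v,u=np.indices(z.shape)
    p=np.stack([(u-K[0,2])/K[0,0]*z,-(v-K[1,2])/K[1,1]*z,-z,np.ones_like(z)],-1)
    w=(p@np.linalg.inv(d["view"]).T)[...,:3]; w[z==0]=np.nan
    return w
def pix(d,P):
    c=d["view"]@np.append(P,1);K=d["camera_matrix"]
    return np.array([K[0,0]*c[0]/-c[2]+K[0,2],K[1,1]*-c[1]/-c[2]+K[1,2]])
def ray(d,u,v,z):   # point on plane z at pixel
    K=d["camera_matrix"];M=np.linalg.inv(d["view"])
    r=M[:3,:3]@np.array([(u-K[0,2])/K[0,0],-(v-K[1,2])/K[1,1],-1]);o=M[:3,3]
    return o+r*(z-o[2])/r[2]
def fit(d,x0,x1,y0,y1,z0,z1):
    w=cloud(d);m=(w[...,0]>x0)&(w[...,0]<x1)&(w[...,1]>y0)&(w[...,1]<y1)&(w[...,2]>z0)&(w[...,2]<z1)
    q=w[m]
    return cv2.minAreaRect(q[:,:2].astype(np.float32)*1000),m.sum(),np.median(q[:,2]),m
E
python3 - <<'E'
from h import *
import pickle
d=pickle.load(open("d0.pkl","rb"))
for n in("top","scene"):
    for a in((.35,.85,.07,.45,.072,.088),(.35,.85,-.4,-.07,.052,.068)):
        r=fit(d[n],*a);print(n,r[0],r[1],r[2])
t=d["top"]
s=.64
for nm,z,pts in(("m",.08,[(198,290),(313,240),(353,328),(237,380)]),("b",.06,[(475,264),(581,277),(571,377),(460,362)])):
    print(nm,[ray(t,u*s,v*s,z)[:2].round(4) for u,v in pts])
E
```

```text
top ((623.99365234375, 259.62677001953125), (453.80242919921875, 303.7817687988281), 0.8704145550727844) 4642 0.07913971422083144
top ((633.7288818359375, -241.30284118652344), (220.2683868408203, 414.2978515625), 82.65264129638672) 3680 0.05866265312904717
scene ((623.846923828125, 257.9603271484375), (452.53009033203125, 306.90606689453125), 0.7325345873832703) 2912 0.08119768087090268
scene ((639.5933837890625, -243.9508056640625), (219.937255859375, 429.35400390625), 82.8803482055664) 3371 0.060931869510237435
m [array([0.567 , 0.4068]), array([0.6725, 0.1878]), array([0.5   , 0.1026]), array([0.3955, 0.3195])]
b [array([ 0.6362, -0.1351]), array([ 0.615 , -0.3467]), array([ 0.4168, -0.3222]), array([ 0.4406, -0.1065])]
```

```bash
cat >> h.py <<'E'
from scipy.spatial.transform import Rotation as Rn
class Fr:
    def __init__(s,x,y,deg): s.o=np.array([x,y,0.]);s.R=Rn.from_euler('z',deg,degrees=True)
    def p(s,*v): return s.o+s.R.apply(v)
    def inv(s,P): return s.R.inv().apply(P-s.o)
    def q(s,pitch=0,spin=0,flip=False):
        # tool down, closing axis along frame y (spin deg about vertical), pitched about frame y
        B=Rn.from_matrix([[-1,0,0],[0,1,0],[0,0,-1]])
        if flip: B=Rn.from_euler('z',180,degrees=True)*B
        r=s.R*Rn.from_euler('y',pitch)*Rn.from_euler('z',spin,degrees=True)*B
        return r.as_quat()[[3,0,1,2]]
M=Fr(.5338,.2542,26.2); B=Fr(.5271,-.2276,-6.8)
E
python3 - <<'E'
from bench import *
from h import *
import pickle
for nm,F,P in(("box",B,(-60,50)),("mach",M,(-60,0)))[::-1]:
    move_to(F.p(P[0]/1e3,P[1]/1e3,.30),F.q());hold(.2)
    d=get_image("wrist");pickle.dump(d,open(f"w_{nm}.pkl","wb"))
    cv2.imwrite(f"pics/w_{nm}.png",cv2.resize(d["frame"],(800,600),interpolation=cv2.INTER_CUBIC))
    s=state();print(nm,s["time"],s["joint_pos"].round(2))
E
```

```text
mach 2.1667 [ 0.38 -0.07  1.27  0.    1.94 -1.65]
box 3.8917 [-0.41 -0.14  1.34  0.    1.95 -1.87]
```

View pics/w_mach.png

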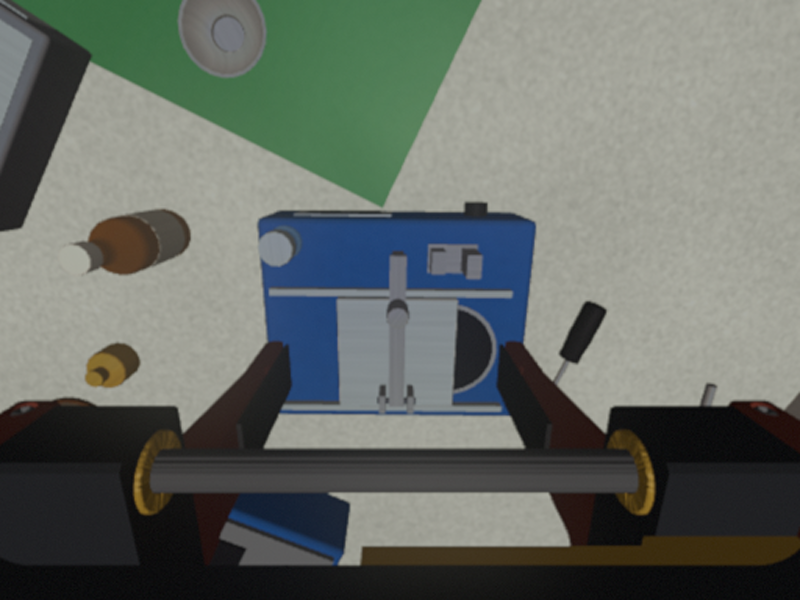

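View pics/w_box.png

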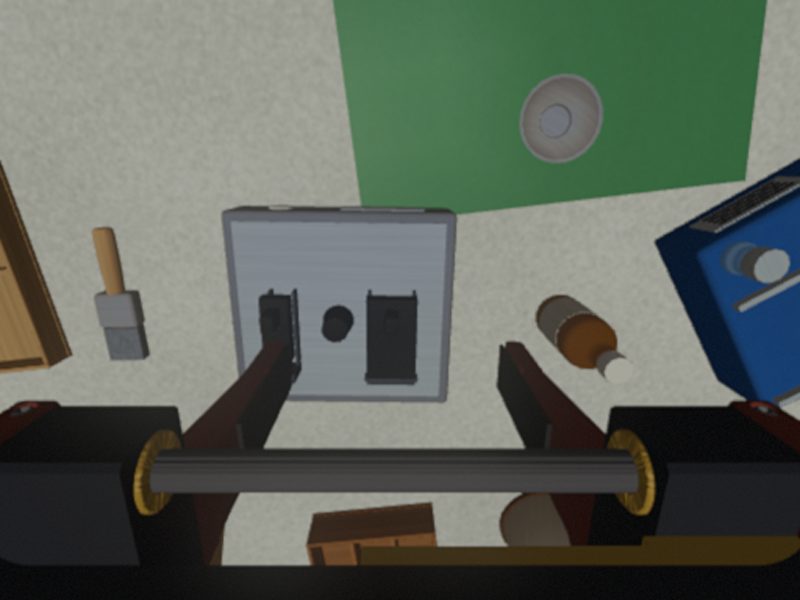

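The wrist views show the knob top at (398,309) with the cover open and the bar down, and the keeper at (455,261). On the box, the corners are at (224,212) / (456,212) / (446,401) and the wide guard's tab at (392,319).

```bash
python3 - <<'E'
from h import *
import pickle
s=.64
for nm,F,L in(("mach",M,[("knobtop",398,305,.144),("FR",261,219,.08),("FL",534,224,.08),("railR",270,293,.088),("railL",512,294,.088),("railbackL",502,408,.088),("railbackR",282,408,.088),("barfront",398,254,.11),("barback",397,404,.112),("noscover",338,300,.09),("coverL",457,300,.09)]),
 ("box",B,[("FR",224,213,.06),("FL",456,211,.06),("BL",446,401,.06),("wgFL",416,294,.098),("wgFR",367,294,.098),("wgBL",416,380,.098),("wgBR",367,380,.098),("tabtop",392,313,.124),("loupe",338,320,.09)])):
    d=pickle.load(open(f"w_{nm}.pkl","rb"));w=cloud(d)
    for n,u,v,z in L:
        P=ray(d,u*s,v*s,z);print(nm,n,P.round(4),(F.inv(P)*1000).round(1),"depth",w[int(v*s),int(u*s)].round(3))
E
```

```text
mach knobtop [0.4975 0.2408 0.144 ] [-38.5   4.  144. ] depth [0.499 0.241 0.138]
mach FR [0.4981 0.1075 0.08  ] [ -96.8 -115.9   80. ] depth [0.499 0.107 0.078]
mach FL [0.3958 0.3248 0.08  ] [-92.6 124.3  80. ] depth [0.396 0.324 0.079]
mach railR [0.5548 0.1405 0.088 ] [ -31.4 -111.3   88. ] depth [0.555 0.139 0.088]
mach railL [0.4587 0.3375 0.088 ] [-30.6 107.9  88. ] depth [0.459 0.336 0.088]
mach railbackL [0.5642 0.3893 0.088 ] [ 87.  107.8  88. ] depth [0.568 0.393 0.08 ]
mach railbackR [0.6603 0.1945 0.088 ] [  87.2 -109.4   88. ] depth [0.66  0.194 0.088]
mach barfront [0.4676 0.2264 0.11  ] [-71.7   4.3 110. ] depth [0.468 0.226 0.105]
mach barback [0.593  0.2877 0.112 ] [ 67.9   3.9 112. ] depth [0.593 0.288 0.11 ]
mach noscover [0.5329 0.1984 0.09  ] [-25.4 -49.7  90. ] depth [0.532 0.198 0.092]
mach coverL [0.4853 0.295  0.09  ] [-25.5  58.   90. ] depth [0.485 0.294 0.091]
box FR [ 0.416 -0.321  0.06 ] [ -99.3 -105.9   60. ] depth [ 0.415 -0.321  0.061]
box FL [ 0.4391 -0.1084  0.06  ] [-101.4  107.9   60. ] depth [ 0.446 -0.102  0.001]
box BL [ 0.6356 -0.1336  0.06  ] [ 96.6 106.2  60. ] depth [ 0.671 -0.13  -0.001]
box wgFL [ 0.5026 -0.1539  0.098 ] [-33.   70.3  98. ] depth [ 0.514 -0.153  0.06 ]
box wgFR [ 0.4976 -0.1968  0.098 ] [-33.   27.1  98. ] depth [ 0.5   -0.199  0.087]
box wgBL [ 0.5867 -0.1624  0.098 ] [51.4 71.8 98. ] depth [ 0.586 -0.163  0.098]
box wgBR [ 0.5813 -0.2082  0.098 ] [51.5 25.7 98. ] depth [ 0.58  -0.209  0.099]
box tabtop [ 0.5087 -0.1758  0.124 ] [-24.4  49.3 124. ] depth [ 0.512 -0.177  0.114]
box loupe [ 0.5215 -0.2274  0.09  ] [-5.6 -0.5 90. ] depth [ 0.52  -0.228  0.09 ]
```

```bash
python3 - <<'E'
from h import *
import pickle
a=pickle.load(open("w_mach.pkl","rb"))["frame"][150:270,195:355]
b=pickle.load(open("w_box.pkl","rb"))["frame"][165:265,155:288]
f=lambda i:cv2.convertScaleAbs(cv2.resize(i,(800,600) if 0 else (640,480),interpolation=cv2.INTER_CUBIC),alpha=1.6,beta=10)
cv2.imwrite("pics/crop.png",cv2.resize(np.hstack([f(a),f(b)]),(800,300)))
cv2.imwrite("pics/cropm.png",f(a))
E
```

```text
(no output)
```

View pics/cropm.png

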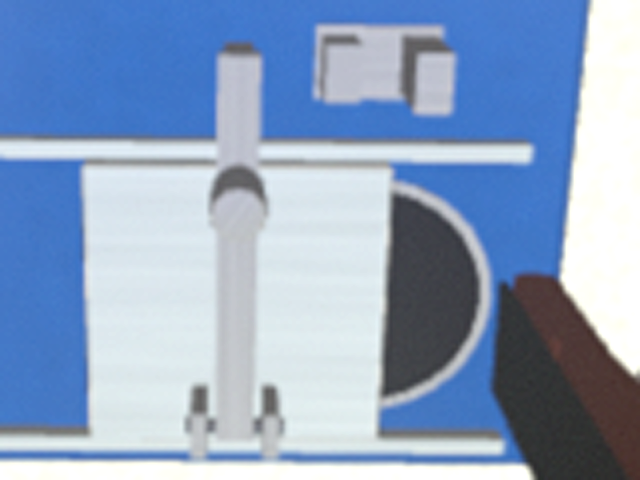

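Enlarged, the knob's top disc is centred at crop (239,210), which is full-image (254.75,202.5). The keeper's prong is at crop (433,80). Next I grasp the knob.

```bash
sed -i 's/^M=.*/M=Fr(.5338+.0024,.2542+.0012,26.1); B=Fr(.5271-.0013,-.2276+.0002,-6.8)/' h.py; cat >> h.py <<'E'
def barpose(K,th,dy=0):
    # K: knob centre (machine frame, bar down); returns TCP world, quat
    rel=Rn.from_euler('y',th).apply([-.095,0,.025]); c=np.array([K[0]+.095,K[1]+dy,.106])+rel
    R=M.R*Rn.from_euler('y',th)
    return M.p(*c)+.011*R.apply([0,0,-1]),M.q(pitch=th)
E
python3 - <<'E'
from bench import *
from h import *
import pickle
d=pickle.load(open("w_mach.pkl","rb"))
P=ray(d,254.75,202.5,.144);K=M.inv(P);print("knob",K)
K[2]=.131;np.save("K.npy",K)
p,q=barpose(K,0)
print([inverse_kinematics(*barpose(K,a,b)) is not None for a,b in((0,0),(.3,0),(.3,.06),(0,.06))])
up=p+[0,0,.08]
move_to(up,q);move_l(p,.1);close();hold(.2)
s=state();print(s["finger_gap"],s["ft_force"],s["finger_force"],s["time"])
f0=s["ft_force"]
for th in(.08,.16,.24,.30):
    p,q=barpose(K,th);move_l(p,.08,q)
hold(.2);s=state();print(s["finger_gap"],M.R.inv().apply(s["ft_force"]),s["time"])
d=get_image("wrist");cv2.imwrite("pics/lift.png",cv2.resize(d["frame"],(640,480)))
E
```

```text
knob [-0.03183748  0.00404905  0.144     ]
[True, True, True, True]
0.017626666989396928 [ 0.81586212 -0.36374786 -0.80460193] 29.999898076057434 7.7083
0.017467674263258546 [-3.52984178 -0.16837987  0.63566098] 8.9083
```

View pics/lift.png

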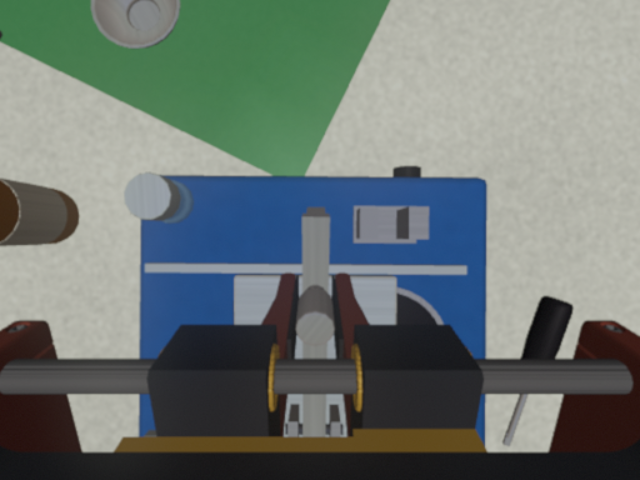

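The knob is pinched (gap 17.5 mm, seen at 316,310) and the bar is lifted, with its nose clear of the horn. Now I slide the cover.

```bash
python3 - <<'E'
from bench import *
from h import *
K=np.load("K.npy");mf=lambda:M.R.inv().apply(state()["ft_force"])
f0=mf();dy=.036
p,q=barpose(K,.3,dy);move_l(p,.08,q);hold(.1);print("mid",mf())
while dy<.075:
    dy+=.002;p,q=barpose(K,.3,dy);move_l(p,.05,q);hold(.1);f=mf();print(round(dy,3),f.round(1))
    if f[1]<-9: break
np.save("dy.npy",dy)
print(M.inv(state()["ee_pos"]),state()["finger_gap"],state()["time"])
d=get_image("wrist");cv2.imwrite("pics/slid.png",cv2.resize(d["frame"],(640,480)))
E
```

```text
mid [-4.5251684   1.08789441  2.69590688]
0.038 [-5.3 -0.3  2.4]
0.04 [-5.1  0.1  2.9]
0.042 [-5.1 -0.8  2.3]
0.044 [-5.3 -1.5  1.5]
0.046 [-4.7 -1.4  1.1]
0.048 [-4.7 -1.6  2.5]
0.05 [-5.2 -4.8  3. ]
0.052 [ -5.4 -10.3   2.2]
[-0.02349425  0.05274636  0.14756992] 0.017458688615223445 12.4583
```

View pics/slid.png

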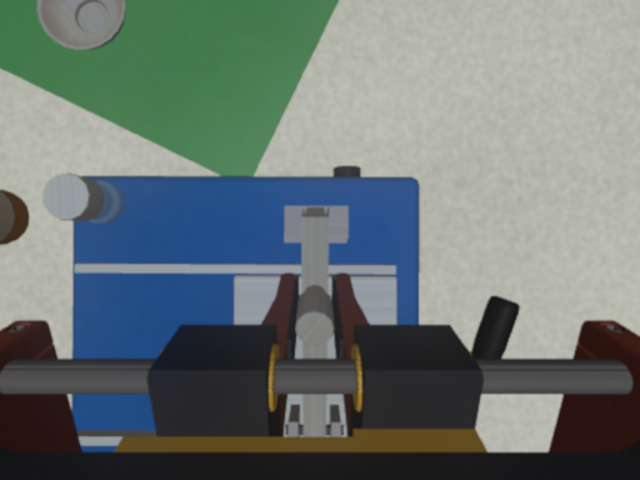

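The cover is at its stop (10 N) and the nose at (316,212) is centred over the keeper. I lower the bar and release.

```bash
python3 - <<'E'
from bench import *
from h import *
K=np.load("K.npy");dy=float(np.load("dy.npy"))-.0015
for th in(.2,.1,0.02,0): 
    p,q=barpose(K,th,dy);move_l(p,.08,q)
print(M.R.inv().apply(state()["ft_force"]),state()["finger_gap"])
gripper_open();move_l(p+[0,0,.12],.2);hold(.1)
d=get_image("wrist");w=cloud(d)
cv2.imwrite("pics/latched.png",cv2.resize(d["frame"],(640,480)))
# bar top heights along bar
for x in(-.06,-.05,.0,.03):
    P=M.p(x,K[1]+dy,.112);u,v=pix(d,P).round().astype(int);print(x,(u,v),w[v,u].round(4) if 0<=v<384 else None)
P=M.p(K[0],K[1]+dy,.144);print(pix(d,P)*1.25)
print(state()["time"])
E
```

```text
[-2.24781934 -4.85100588  0.33904665] 0.016900075572681406
-0.06 (np.int64(252), np.int64(160)) [0.4585 0.2781 0.1097]
-0.05 (np.int64(252), np.int64(170)) [0.4681 0.2828 0.1103]
0.0 (np.int64(252), np.int64(213)) [0.5121 0.3044 0.1109]
0.03 (np.int64(252), np.int64(238)) [0.5401 0.3181 0.1103]
[314.97179587 243.99716292]
15.6083
```

View pics/latched.png

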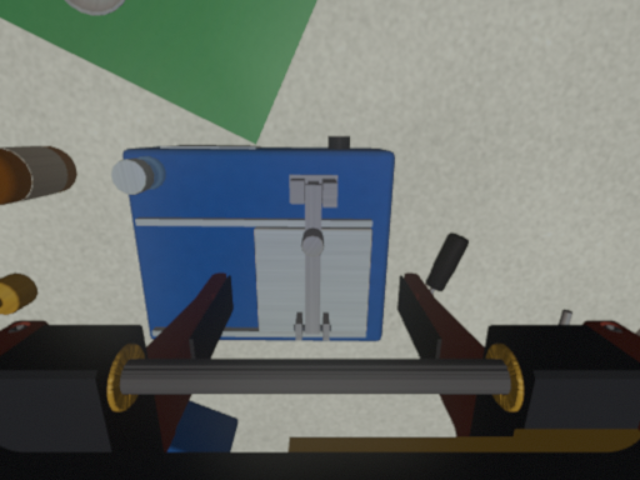

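The latch is in: the bar is level (top at 110 mm all along) and its nose sits in the keeper at (314,190). Now I plan the guard lift and check reach.

```bash
cat >> h.py <<'E'
def tabpose(th,pitch,off=.025):
    # grasp point on the tab, 'off' above hinge line in flap frame, tool pitched
    c=np.array([.05,.05,.096])+Rn.from_euler('y',th).apply([-.062,0,off])
    z=(B.R*Rn.from_euler('y',pitch)).apply([0,0,-1])
    return B.p(*c)+.011*z,B.q(pitch=pitch)
def tip(x,y,z,pitch=0):  # TCP for fingertips at box-frame point
    t=(B.R*Rn.from_euler('y',pitch)).apply([0,0,-1])
    return B.p(x,y,z)-.008*t,B.q(pitch=pitch)
E
python3 - <<'E'
from bench import *
from h import *
for th,pi in((0,0),(.3,.3),(.5,.5),(.7,.5),(.7,.7),(.9,.6),(.9,.9),(1.2,.9),(1.2,1.2)): print(th,pi,inverse_kinematics(*tabpose(th,pi)) is not None)
for a in((-.08,.05,.12),(.05,.05,.135),(-.06,.05,.078),(.12,.05,.15),(.12,.05,.25)): print(a,inverse_kinematics(*tip(*a)) is not None)
E
```

```text
0 0 True
0.3 0.3 True
0.5 0.5 True
0.7 0.5 True
0.7 0.7 True
0.9 0.6 True
0.9 0.9 True
1.2 0.9 True
1.2 1.2 False
(-0.08, 0.05, 0.12) True
(0.05, 0.05, 0.135) True
(-0.06, 0.05, 0.078) True
(0.12, 0.05, 0.15) True
(0.12, 0.05, 0.25) True
```

```bash
python3 - <<'E'
from bench import *
from h import *
p,q=tabpose(0,0)
move_to(p+[0,0,.09],q);move_l(p,.12);close();hold(.1)
s=state();print("gap",s["finger_gap"],s["finger_force"],s["ft_force"].round(1),s["time"])
assert .009<s["finger_gap"]<.015
for th in(.15,.3,.45,.6,.75,.9):
    p,q=tabpose(th,th);move_l(p,.1,q)
    s=state();print(th,s["finger_gap"].round(4),B.R.inv().apply(s["ft_force"]).round(1))
print(state()["time"])
d=get_image("scene");cv2.imwrite("pics/g1.png",cv2.resize(d["frame"][160:290,100:260],(640,520),interpolation=cv2.INTER_CUBIC))
E
```

```text
gap 0.011584653962132119 30.00040590763092 [-0.3 -5.3 -1.3] 19.475Traceback (most recent call last):
  File "<stdin>", line 9, in <module>
AttributeError: 'float' object has no attribute 'round'
```

```bash
python3 - <<'E'
from bench import *
from h import *
for th in(.3,.45,.6,.75,.9):
    p,q=tabpose(th,th);move_l(p,.1,q)
    s=state();print(th,round(s["finger_gap"],4),B.R.inv().apply(s["ft_force"]).round(1))
print(state()["time"])
d=get_image("scene");cv2.imwrite("pics/g1.png",cv2.resize(d["frame"][160:290,100:260],(640,520),interpolation=cv2.INTER_CUBIC))
E
```

```text
0.3 0.0118 [-2.4 -6.  -0.1]
0.45 0.0118 [-2.8 -7.2 -3.2]
0.6 0.0115 [-4.  -6.2 -5.7]
0.75 0.0118 [-1.5 -7.4 -7.6]
0.9 0.0115 [-2.5 -8.  -8. ]
21.2833
```

View pics/g1.png

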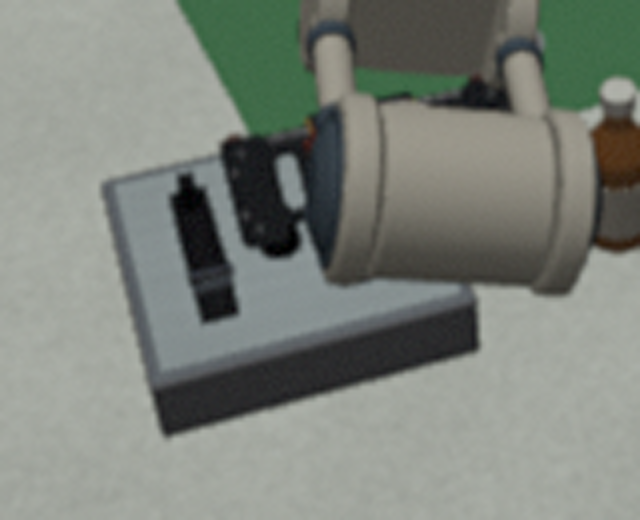

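The tab is still pinched (gap 11.6 mm) and the narrow guard is shut; the arm hides the wide flap. Next I release, go round to the front and push the flap up from beneath with closed fingers.

```bash
python3 - <<'E'
from bench import *
from h import *
fx=lambda:B.R.inv().apply(state()["ft_force"]).round(1)
gripper_open();p,q=tabpose(.9,.9)
back=(B.R*Rn.from_euler('y',.9)).apply([0,0,1])
move_l(p+.05*back,.15);move_l(p+.05*back+[0,0,.08],.2)
p,q=tip(-.08,.05,.27);move_to(p,q);close()
move_l(tip(-.08,.05,.12)[0],.2)
for x in(-.03,-.01,.01,.025,.04):
    move_l(tip(x,.05,.12)[0],.08);print(x,fx())
print(state()["time"])
move_l(tip(-.09,.05,.12)[0],.2);move_l(tip(-.09,.05,.30)[0],.25)
d=get_image("wrist");w=cloud(d);b=B.R.inv().apply((w-B.o).reshape(-1,3))*1000
m=(abs(b[:,1]-50)<20)&(b[:,2]>75)&(b[:,2]<200)&(b[:,0]>-50)&(b[:,0]<120)
q=b[m];print(len(q));
for z in range(75,190,8):
    k=q[(q[:,2]>=z)&(q[:,2]<z+8)]
    if len(k): print(z,len(k),k.min(0).round(0),k.max(0).round(0))
cv2.imwrite("pics/g2.png",cv2.resize(d["frame"],(800,600),interpolation=cv2.INTER_CUBIC));print(state()["time"])
E
```

```text
Traceback (most recent call last):
bench.IKError: the arm cannot follow that straight line within its joint ranges
```

```bash
cat > g.py <<'E'
from bench import *
from h import *
fx=lambda:B.R.inv().apply(state()["ft_force"]).round(1)
def look(name):
    d=get_image("wrist");w=cloud(d);b=B.R.inv().apply((w-B.o).reshape(-1,3))*1000
    m=(abs(b[:,1]-50)<24)&(b[:,2]>70)&(b[:,2]<200)&(b[:,0]>-50)&(b[:,0]<120)
    q=b[m]
    for z in range(70,190,8):
        k=q[(q[:,2]>=z)&(q[:,2]<z+8)]
        if len(k): print(z,len(k),k.min(0).round(0),k.max(0).round(0))
    cv2.imwrite(f"pics/{name}.png",cv2.resize(d["frame"],(800,600),interpolation=cv2.INTER_CUBIC));print(state()["time"])
E
python3 - <<'E'
from g import *
s=state();e=s["ee_pos"];print(B.inv(e),s["finger_gap"],s["time"])
p9,_=tabpose(.9,.9);print(B.inv(p9))
back=(B.R*Rn.from_euler('y',.9)).apply([0,0,1])
for k in(.02,.03,.05): print(k,inverse_kinematics(p9+k*back,B.q(pitch=.9)) is not None)
for dx,pi in((.02,.6),(.02,.4),(0,.5),(0,.3)): print(dx,pi,inverse_kinematics(p9+B.R.apply([dx,0,.06]),B.q(pitch=pi)) is not None)
E
```

```text
[0.02243317 0.04999987 0.15326621] 0.0875988550222009 22.5667
[0.02242676 0.05       0.15326881]
0.02 True
0.03 True
0.05 False
0.02 0.6 True
0.02 0.4 True
0 0.5 True
0 0.3 True
```

```bash
python3 - <<'E'
from g import *
p9,_=tabpose(.9,.9)
back=(B.R*Rn.from_euler('y',.9)).apply([0,0,1])
move_l(p9+.03*back,.15);move_l(p9+B.R.apply([.01,0,.07]),.2,B.q(pitch=.5))
p,q=tip(-.08,.05,.27);move_to(p,q);close()
move_l(tip(-.08,.05,.12)[0],.2)
for x in(-.03,-.01,.01,.025,.04):
    move_l(tip(x,.05,.12)[0],.08);print(x,fx())
print(state()["time"])
move_l(tip(-.09,.05,.12)[0],.2);move_l(tip(-.09,.05,.30)[0],.25)
look("g2")
E
```

```text
-0.03 [ 0.6 -0.1  0.8]
-0.01 [-0.2 -0.8 -0.1]
0.01 [ 0.6  0.1 -0.7]
0.025 [-0.3 -0.2 -0.1]
0.04 [-0.7  0.1  0.5]
28.8583
70 42 [-26.  27.  70.] [-0. 70. 73.]
78 11 [-12.  44.  84.] [-5. 51. 86.]
86 7 [-11.  45.  86.] [-7. 50. 88.]
30.575
```

View pics/g2.png

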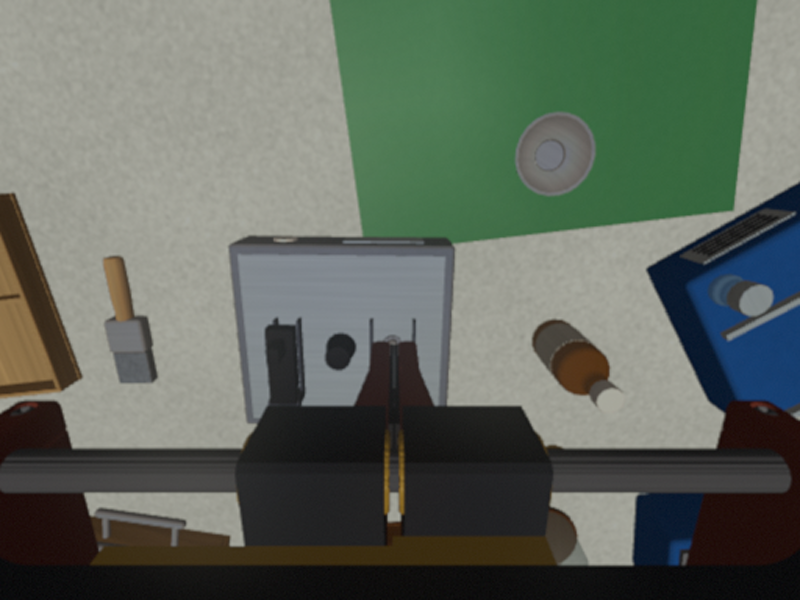

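The guard is up (hidden behind the fingers), the toggle is visible at (392,340) still off, and the narrow guard and loupe are undisturbed. I check the flap angle with the other cameras' depth.

```bash
python3 - <<'E'
from g import *
for n in("scene","top"):
    d=get_image(n);w=cloud(d);b=B.R.inv().apply((w-B.o).reshape(-1,3))*1000
    q=b[(abs(b[:,1]-50)<26)&(b[:,2]>85)&(b[:,2]<185)&(b[:,0]>-30)&(b[:,0]<120)]
    print(n)
    for z in range(85,185,8):
        k=q[(q[:,2]>=z)&(q[:,2]<z+8)]
        if len(k): print(z,len(k),np.percentile(k[:,0],[0,25,50,75,100]).round(0),k[:,1].min().round(),k[:,1].max().round())
E
```

```text
scene
85 47 [52. 57. 60. 61. 64.] 26.0 70.0
93 46 [50. 54. 56. 59. 62.] 24.0 70.0
101 35 [51. 55. 56. 56. 58.] 24.0 70.0
109 27 [55. 56. 58. 59. 60.] 24.0 68.0
117 26 [48. 57. 58. 59. 62.] 24.0 68.0
125 23 [54. 58. 60. 61. 62.] 26.0 68.0
133 26 [45. 58. 60. 61. 64.] 24.0 69.0
141 22 [59. 60. 61. 63. 65.] 26.0 69.0
149 37 [52. 63. 64. 84. 88.] 24.0 69.0
157 70 [56. 64. 67. 80. 89.] 24.0 70.0
165 59 [49. 61. 64. 66. 88.] 25.0 67.0
173 60 [52. 55. 59. 63. 69.] 25.0 70.0
top
85 4 [-11.  -9.  -8.   7.  49.] 36.0 50.0
93 29 [48. 49. 51. 52. 55.] 28.0 74.0
101 17 [51. 53. 54. 55. 57.] 30.0 74.0
109 11 [46. 55. 56. 56. 56.] 28.0 72.0
117 16 [45. 53. 56. 57. 57.] 29.0 72.0
125 16 [47. 56. 57. 58. 58.] 28.0 72.0
133 17 [48. 57. 58. 59. 59.] 27.0 73.0
141 9 [49. 50. 56. 59. 59.] 29.0 72.0
149 6 [51. 53. 61. 77. 85.] 28.0 72.0
157 34 [52. 73. 77. 83. 89.] 27.0 72.0
165 61 [54. 57. 61. 65. 70.] 27.0 73.0
173 24 [53. 56. 58. 62. 65.] 27.0 70.0
```

The flap stands at about 1.7 rad. Now the toggle, pushed from the front with a force check.

```bash
python3 - <<'E'
from g import *
move_l(tip(-.05,.049,.078)[0],.2);f0=fx()
x=-.026
move_l(tip(x,.049,.078)[0],.08)
while x<.004:
    x+=.003;move_l(tip(x,.049,.078)[0],.05);f=fx()-f0;print(round(x,3),f.round(1))
    if f[0]<-12 and x>-.008: break
hold(.1);print(fx()-f0)
move_l(tip(-.06,.049,.078)[0],.2);move_l(tip(-.09,.05,.26)[0],.3)
look("g3")
E
```

```text
-0.023 [ 0.3 -0.1  0.4]
-0.02 [-3.  -0.7  3.5]
-0.017 [-1.5 -0.1  2. ]
-0.014 [-1.1 -0.7  2.2]
-0.011 [-0.8 -1.   0.9]
-0.008 [-0.8 -0.8  2.1]
-0.005 [-1.5 -1.6  1.3]
-0.002 [-4.7 -2.   1.3]
0.001 [-15.8   0.    6.4]
[-15.4  -1.2   4.9]
70 39 [-26.  26.  70.] [-7. 71. 73.]
158 44 [ 74.  45. 160.] [ 86.  52. 164.]
166 40 [ 51.  47. 172.] [ 65.  52. 174.]
174 20 [ 51.  47. 174.] [ 61.  52. 175.]
36.025
```

The toggle hit its end stop (15 N), so it is on. Now I lower the guard from behind.

```bash
python3 - <<'E'
from g import *
move_l(tip(0,.05,.235)[0],.25);move_l(tip(.12,.05,.235)[0],.25);move_l(tip(.12,.05,.145)[0],.2)
f0=fx()
for x in(.09,.06,.04,.02): move_l(tip(x,.05,.145)[0],.08);print(x,(fx()-f0).round(1))
move_l(tip(.03,.05,.145)[0],.1);move_l(tip(.03,.05,.18)[0],.15);move_l(tip(-.008,.05,.18)[0],.15)
z=.16
while z>.119:
    z-=.004 if z>.130 else .0015;move_l(tip(-.008,.05,z)[0],.06);f=fx()-f0;print(round(z,4),f.round(1))
    if z<.13 and f[2]>9: break
hold(.1);print(state()["time"])
move_l(tip(-.008,.05,.2)[0],.2);move_l(tip(-.10,.05,.3)[0],.25);hold(.1)
for n in("scene","top"):
    d=get_image(n);w=cloud(d);b=B.R.inv().apply((w-B.o).reshape(-1,3))*1000
    for yc in(50,-55):
        q=b[(abs(b[:,1]-yc)<10)&(b[:,2]>66)&(b[:,2]<185)&(b[:,0]>-35)&(b[:,0]<70)]
        print(n,yc)
        for x in range(-35,65,10):
            k=q[(q[:,0]>=x)&(q[:,0]<x+10)]
            if len(k): print(x,len(k),np.percentile(k[:,2],[0,50,100]).round(1))
print(state()["time"])
E
```

```text
0.09 [-0.6  0.4 -1.3]
0.06 [-1.7 -0.5 -0.3]
0.04 [-1.6  1.1 -0.6]
0.02 [-0.6  0.6  0. ]
0.156 [-1.5 -0.2 -1.1]
0.152 [-1.5  0.4  0.2]
0.148 [ 0.4  0.3 -1.5]
0.144 [-0.7  0.3 -0.5]
0.14 [-1.1  0.7 -1.3]
0.136 [-1.2 -0.5 -0.2]
0.132 [-1.6  0.4 -1.2]
0.128 [-1.1  0.7 -0.7]
0.1265 [-0.8  0.3 -1.2]
0.125 [-0.2  1.1 -0.9]
0.1235 [-2.5  0.7  4.3]
0.122 [-5.2  2.   9.5]
44.0667
scene 50
-35 1 [99. 99. 99.]
-25 10 [ 97.2 102.4 124.2]
-15 32 [ 99.8 117.  125.4]
-5 34 [ 98.4 101.8 127.2]
5 17 [ 98.6 100.2 103.1]
15 24 [ 98.2 101.2 103.8]
25 21 [ 97.  100.2 102.8]
35 18 [ 97.1 101.  103.5]
45 28 [ 90.4  99.8 103.5]
55 66 [ 66.1  85.7 100.3]
scene -55
-35 1 [100.8 100.8 100.8]
-25 13 [ 95.5 103.2 127. ]
-15 39 [ 95.8 109.8 127.6]
-5 31 [ 98.  103.3 125.6]
5 21 [ 98.7 100.8 103.7]
15 23 [ 98.4 100.6 104.1]
25 22 [ 95.7  99.5 103.8]
35 21 [ 98.4 101.2 103.1]
45 36 [ 87.5  97.5 103.3]
55 62 [66.4 82.4 96.8]
top 50
-35 6 [82.1 95.3 98.9]
-25 28 [ 93.3  98.9 125.5]
-15 21 [ 97.7 119.5 124.9]
-5 18 [ 93.8  99.4 124.8]
5 21 [ 92.   97.9 102.6]
15 21 [94.8 97.4 99.8]
25 23 [ 95.4  98.1 102.2]
35 22 [ 95.1  99.5 104.3]
45 23 [ 96.2  98.1 102.2]
55 12 [87.6 90.1 95.9]
top -55
45.5
```

The wide guard is level, the same as the narrow one, and nothing touches the robot. Handing in.

```bash
python3 -c "
from bench import *
print(job_done())"
```

```text
the job is handed in; nothing more can be done
None
```

I handed the job in after about 46 s of robot time, but the judge's verdict wasn't shown: the cover is shut and latched, the toggle is on (it reached its end stop at about 15 N; I didn't see it in an image), and both guards measure level.

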